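Crosswise shortbread stack, last finger held over it

ROBOT

A 6-joint arm with a two-finger parallel gripper is mounted at the origin on a cart in front of the work surface, level with it; the furniture and walls round the work are solid. World frame = base frame: x ahead of the robot, y to its left, z up, the work surface at z = 0. Lengths are in m, angles in rad, forces in N, time in s.
With the tool pointing down it reaches from about 0.25 to 0.775 m from the base axis. Payload 4 kg.
Tool frame: the origin (TCP) lies midway between the tips of the shut fingers; the grasp point (between the pads) lies 19 mm behind it; z points along the fingers, y is the direction in which the jaws open and shut (so a half turn about z gives the same grasp; the last joint's range is limited). The gripper opens to 94 mm and grips with 3 to 60 N. Pads are 16 mm wide; open, the fingers measure 119 mm over their backs; the gripper's body (75 mm by 177 mm) begins 78 mm behind the grasp point.
Start: joints at [-1.283, 0.087, 1.371, -0, 1.684, -0.103], TCP at [0.21, -0.509, 0.206] pointing down, gripper open.
Joint ranges: [-3.1, 3.1], [-0.76, 2.03], [0.27, 2.55], [-1.08, 4.22], [0.17, 2.65], [-2.57, 2.57]. Speed limits (rad/s): [2.79, 2.79, 3.14, 3.14, 3.14, 3.14].

INTERFACE

Orientations are given as [roll, pitch, yaw] about the fixed x, y, z axes, in that order (R = Rz(yaw) Ry(pitch) Rx(roll)).
In Python, from bench import robot gives the robot as it stands.
- The arm moves only by the tool drive_tool, never from a script. Its argument "series" is a list that holds one entry, the list of rows, each a list of 7 numbers: the turn, a rotation vector about the tool's x, y, z in rad, then the shift along the tool's x, y, z in cm, then the opening in per cent of the stroke, from 0 (shut) to 100 (fully open). In form: [[[rx, ry, rz, tx, ty, tz, fingers], ...]]. A call has 1 to 20 rows; each row is the pose to reach, as a shift and turn from the pose measured when the call began, along the tool's axes at that moment; what a row does not reach only later rows make up. A row lasts 1/10 s, in which the tool goes at most 50 mm and 8.59 degrees, less where a joint would pass 70% of its speed; a pose out of reach is approached as far as the arm can. A call with a gripper value outside its range is refused whole. The fingers move at their own pace and stop on an object; the grip force is fixed at half the most. Time passes only in rows, so rows that repeat a pose let the fingers close. It gives the time, the measured TCP pose, the force and the opening at its end, in the units of the state.
- robot.get_obs(): the state, without advancing time (a new reading comes with each control period).
- robot.snapshot(name): name is "scene" or "top"; returns a dict with "img" (420x560x3 uint8, blue, green, red), "depth" (420x560 float32, m along the optical axis (not along the pixel's ray), 0 where there is no reading), "vertical_fov" (degrees; the focal length in pixels is half the picture's height over the tangent of half this angle, whatever the lens; pixels are square), "cx", "cy" (the principal point, pixels), "rvec" (rotation vector, rad) and "tvec" (3), from world to camera coordinates, as OpenCV has them. Camera axes: x right, y down, z forward; pixel columns grow to the right and rows downward; lengths in m; the calibration is good to about 2 mm. A picture is of the moment at which its call begins.
- robot.close_job(): hands the job in, once; it reports no verdict.
The state is a dict: "time": time; "joint_positions": joint angles; "qvel": joint speeds; "joint_torque": joint torques, N m; "tool_pos": TCP position; "ee_rot": TCP orientation; "wrist_force": force on the tool from outside, world axes, zero at the start; "wrist_torque": the same for the moment, N m; "width": finger opening in m.
Only numpy, scipy, OpenCV 4.12 (cv2) and the standard library are available. Lean on these libraries where they do the work, as an engineer would, in place of code of your own. Each camera call takes 0.05 s, during which the arm holds its last target.

TASK

Build up the shortbread stack on the cake stand: lift two of the three fingers from the cooling rack over the row of jars and lay them side by side across the two already there, spaced like the pair below so that the stack stays square and centred. Then bring the third finger and hold it still and level over the middle of the stack, crosswise to the layer just laid, about a centimetre above it and touching nothing, so that I can spoon jam under it. Finish while still holding it there; leave the row of jars and the bottom layer as they are.

Things in the scene. Friction and masses are not known exactly. Their poses are not given: they have to be found in the camera images.
- cake_stand: white round cake stand, fixed; plate 295 mm across, its flat top 86 mm above the origin (centre of the foot's underside; slightly raised rim outside a radius of 133 mm). The middle of its plate is the middle of the stack. Its x axis is the direction in which the two biscuits already on it lie, its y axis leads from one to the other
- cooling_rack: wire cooling rack, fixed, 170 x 200 mm, wires' top 20 mm above the origin (centre, on the worktop); three shortbread fingers lie on it roughly along its 170 mm side (x), about 65 mm apart along its y. Over the back of the worktop hang wall cupboards: underside 470 mm above the worktop, front edge 605 mm ahead of the robot's base axis
- base_1: shortbread finger already lying on the cake stand, bottom layer, parallel to the other at 70 mm from centre to centre; rectangular bar, 110 mm long (its x axis), 24 mm wide, 18 mm thick; origin: centre of its underside, z up
- base_2: shortbread finger already lying on the cake stand, bottom layer, parallel to the other at 70 mm from centre to centre; rectangular bar, 110 mm long (its x axis), 24 mm wide, 18 mm thick; origin: centre of its underside, z up
- finger_1: shortbread finger on the cooling rack, one of three alike (any may take any part); loose rigid rectangular bar, about 50 g, 110 mm long (its x axis), 24 mm wide, 18 mm thick; origin: centre of its underside, z up
- finger_2: shortbread finger on the cooling rack, one of three alike (any may take any part); loose rigid rectangular bar, about 50 g, 110 mm long (its x axis), 24 mm wide, 18 mm thick; origin: centre of its underside, z up
- finger_3: shortbread finger on the cooling rack, one of three alike (any may take any part); loose rigid rectangular bar, about 50 g, 110 mm long (its x axis), 24 mm wide, 18 mm thick; origin: centre of its underside, z up
- honey_jar: honey jar with a lid, 65 mm across, 100 mm tall, standing loose in the row between rack and stand; origin: centre of its underside
- salt_shaker: salt shaker with a domed grey top, 44 mm across, 90 mm tall, standing loose in the row between rack and stand; origin: centre of its underside
- spice_jar: slim spice jar with a dark cap, 41 mm across, 105 mm tall, standing loose in the row between rack and stand; origin: centre of its underside
Mind the look-alikes: they are no part of the job. Leave any grey look-alike of the base_1 alone.

How it is judged:
By the outcome, as a careful person would: the job done as asked, in the order asked, and still so for the second after the job is handed in, while the arm keeps its last pose, push and grip.
It also fails if it takes over 72 s, if anything falls off the work surface, if the arm or the gripper's body presses on something with over 40 N, if the wrist force passes 120 N, or if a joint passes its speed limit or range.

## Working session

There is one attempt and no reset: what is moved stays moved. The work goes in short steps, Python scripts to look and compute and a tool call to move; the robot and the scene stay as the last step left them, time stands still between calls to the robot, and variables do not carry over. Pictures are saved under pics/ and viewed, and the job is handed in when it is done.

Besides the shell and the picture viewer there is one more tool, called after "Call:" as name([rows], argument=value, ...), one row to a line, values as JSON. drive_tool: Moves the arm, as the interface text tells. Its arguments: {"type":"object","properties":{"series":{"type":"array","items":{"type":"array","items":{"type":"array","items":{"type":"number"}}}}},"required":["series"]}

```bash
mkdir -p pics; ls; cat > h.py <<'E'
import numpy as np, cv2
from bench import robot
def snap(n):
    s=robot.snapshot(n); im=s["img"]; H=im.shape[0]
    s["f"]=H/2/np.tan(np.radians(s["vertical_fov"])/2)
    s["R"]=cv2.Rodrigues(np.array(s["rvec"],float))[0]; s["t"]=np.array(s["tvec"],float).reshape(3)
    return s
def cloud(s):
    d=s["depth"]; v,u=np.indices(d.shape)
    P=np.stack([(u-s["cx"])/s["f"]*d,(v-s["cy"])/s["f"]*d,d],-1)
    return (P-s["t"])@s["R"]
def ray(s,uv,z):
    uv=np.atleast_2d(uv).astype(float)
    r=np.c_[(uv[:,0]-s["cx"])/s["f"],(uv[:,1]-s["cy"])/s["f"],np.ones(len(uv))]@s["R"]
    c=-s["R"].T@s["t"]; k=(z-c[2])/r[:,2]
    return c+r*k[:,None]
E
python3 - <<'E'
from h import *
for n in("scene","top"):
    s=snap(n); cv2.imwrite(f"pics/{n}0.png",s["img"]); print(n,s["vertical_fov"],s["cx"],s["cy"],-s["R"].T@s["t"], s["R"][2])
o=robot.get_obs(); print({k:np.round(v,3) for k,v in o.items()})
E
```

```text
pics
scene 45.52748397348712 274.7265985058325 202.6131015473535 [-0.5363663  -0.87738486  0.8418455 ] [ 0.65723264  0.57795871 -0.48374475]
top 56.31275939521101 277.0277626637292 209.69046537486958 [0.34446194 0.00397482 1.06639952] [ 0.15308214  0.00779005 -0.98818276]
{'time': np.float64(0.1), 'joint_positions': array([-1.283,  0.088,  1.372, -0.   ,  1.684, -0.103]), 'qvel': array([ 0.   , -0.002, -0.002, -0.002, -0.003, -0.   ]), 'joint_torque': array([ 2.0000e-03, -3.4125e+01, -3.0330e+01,  7.2000e-02,  3.0000e-02,
       -0.0000e+00]), 'tool_pos': array([ 0.209, -0.508,  0.204]), 'ee_rot': array([-3.14 , -0.   ,  0.391]), 'wrist_force': array([-0.757, -0.22 ,  0.362]), 'wrist_torque': array([-0.04 ,  0.017, -0.025]), 'width': np.float64(0.094)}
```

View pics/scene0.png

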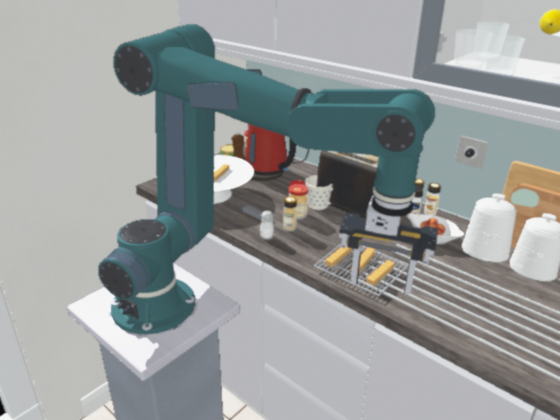

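View pics/top0.png

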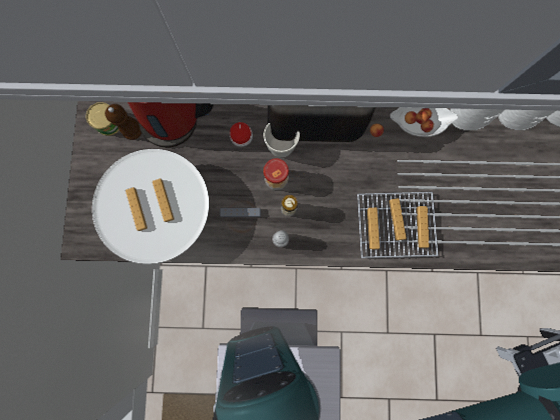

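The top view shows the stand around (150,206) with two orange bars at (136,209) and (163,200). The rack's three bars are at (374,229), (397,219) and (423,228). The jars are honey (277,174), spice (289,204) and salt (280,239). Next I measure them.

```bash
cat >> h.py <<'E'
def bars(s,ztop,box,lo=(8,90,100),hi=(24,255,255),minA=120):
    hsv=cv2.cvtColor(s["img"],cv2.COLOR_BGR2HSV); m=cv2.inRange(hsv,lo,hi)
    M=np.zeros_like(m); x0,y0,x1,y1=box; M[y0:y1,x0:x1]=m[y0:y1,x0:x1]
    out=[]
    for c in cv2.findContours(M,cv2.RETR_EXTERNAL,cv2.CHAIN_APPROX_NONE)[0]:
        if cv2.contourArea(c)<minA: continue
        out.append(c.reshape(-1,2))
    return out
E
python3 - <<'E'
from h import *
s=snap("top"); P=cloud(s)
for name,box in(("stand",(90,150,215,262)),("rack",(350,185,445,262))):
    for c in bars(s,0,box):
        m=np.zeros(s["img"].shape[:2],np.uint8); cv2.drawContours(m,[c.reshape(-1,1,2)],-1,1,-1)
        z=P[m>0][:,2]; zt=np.percentile(z,75)
        m[:]=m*(P[...,2]>zt-0.006)
        zt=np.median(P[m>0][:,2])
        uv=np.argwhere(m>0)[:,::-1]
        W=ray(s,uv,zt)[:,:2]
        r=cv2.minAreaRect((W*1000).astype(np.float32))
        C=W.mean(0); w,V=np.linalg.eigh(np.cov((W-C).T)); a=np.degrees(np.arctan2(V[1,1],V[0,1]))
        col=s["img"][m>0].mean(0)
        print(name,uv.mean(0).round(1),"z",zt.round(4),np.percentile(z,[5,50,95]).round(3),"mean",C.round(4),"LW",np.sqrt(12*w).round(4),"ang",a.round(1),"rect",np.round(r[0],1),np.round(r[1],1),round(r[2],1),col.round())
# stand
hsv=cv2.cvtColor(s["img"],cv2.COLOR_BGR2HSV)
m=(abs(P[...,2]-0.09)<0.012)&(np.indices(P.shape[:2])[1]<215)&(np.indices(P.shape[:2])[1]>88)&(hsv[...,1]<60)
uv=np.argwhere(m)[:,::-1]; uv=uv[(uv[:,1]>145)&(uv[:,1]<268)]
print("plate z",np.median(P[uv[:,1],uv[:,0],2]))
h=cv2.convexHull((P[uv[:,1],uv[:,0],:2]*1000).astype(np.float32)); print(cv2.fitEllipse(h), cv2.minEnclosingCircle(h))
# jars
for n,(x0,y0,x1,y1) in dict(honey=(260,158,296,190),spice=(279,194,301,216),salt=(270,230,292,250)).items():
    q=P[y0:y1,x0:x1].reshape(-1,3); zt=np.percentile(q[:,2],97); k=q[q[:,2]>0.07]
    print(n,"top",zt.round(3),"c",k[:,:2].mean(0).round(3),np.ptp(k[:,:2],axis=0).round(3))
cv2.imwrite("pics/cropL.png",cv2.resize(s["img"][140:270,80:310],None,fx=3.4,fy=3.4,interpolation=cv2.INTER_CUBIC))
cv2.imwrite("pics/cropR.png",cv2.resize(s["img"][150:270,340:560],None,fx=3.4,fy=3.4,interpolation=cv2.INTER_CUBIC))
z=P[...,2]
print("things >0.12 tall between y -.35..-.0:",np.nanmax(z[185:262,300:350]))
E
```

```text
stand [135.2 208.6] z 0.104 [0.101 0.104 0.107] mean [0.4881 0.3642] LW [0.0218 0.1085] ang -159.6 rect [488.4 364.3] [108.4  21.8] 20.4 [ 86. 139. 175.]
stand [162.2 199.8] z 0.1042 [0.101 0.104 0.107] mean [0.5119 0.2985] LW [0.0217 0.1082] ang -159.8 rect [512.2 298.7] [107.9  21.7] 20.3 [ 84. 138. 174.]
rack [373.6 228. ] z 0.0378 [0.001 0.037 0.041] mean [ 0.4612 -0.2431] LW [0.023  0.1081] ang -177.3 rect [ 462.7 -242.5] [108.6  23.8] 2.9 [ 86. 141. 178.]
rack [423.4 226.4] z 0.038 [0.023 0.037 0.041] mean [ 0.4687 -0.3739] LW [0.0233 0.1095] ang -179.6 rect [ 468.6 -373.5] [108.7  24.3] 0.6 [ 85. 140. 177.]
rack [398.  218.8] z 0.0379 [0.002 0.037 0.041] mean [ 0.4871 -0.3079] LW [0.0232 0.1087] ang -171.5 rect [ 487.8 -307.8] [109.3  23.8] 8.9 [ 85. 139. 176.]
plate z 0.08649651974920883
((501.5884094238281, 331.86529541015625), (293.8082275390625, 294.8330078125), 143.0956573486328) ((501.7758483886719, 331.87353515625), 147.94142150878906)
honey top 0.102 c [0.591 0.016] [0.283 0.062]
spice top 0.107 c [ 0.51  -0.019] [0.187 0.042]
salt top 0.09 c [ 0.428 -0.001] [0.102 0.033]
things >0.12 tall between y -.35..-.0: 1.0663995228013738
```

View pics/cropL.png

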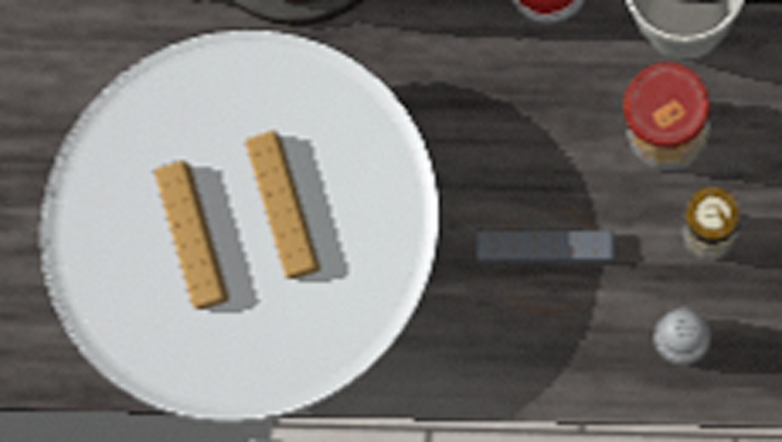

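View pics/cropR.png

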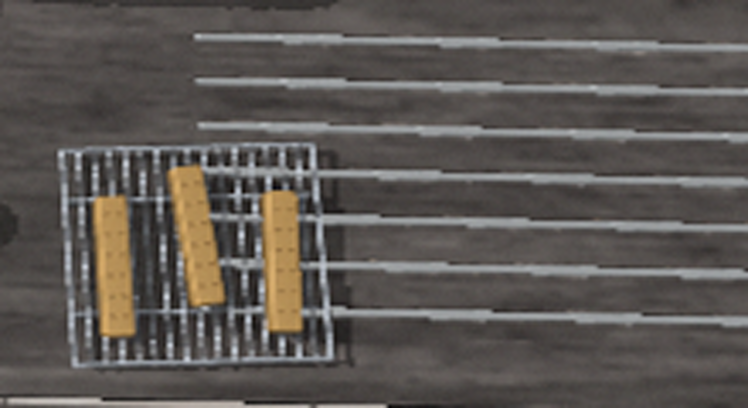

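The grey bar on the worktop at (240,212) is the look-alike, so I'll leave it. The wanted fingers are the three orange bars on the rack, confirmed in the crop. Before moving I check the obstacles around the stand and the wrist height.

```bash
cat >> h.py <<'E'
from scipy.spatial.transform import Rotation as Ro
def plan(wps):
    """wps: (x,y,z,yaw) world -> row numbers from present pose"""
    o=robot.get_obs(); R0=Ro.from_euler('xyz',o["ee_rot"]); p=np.array(o["tool_pos"])
    print("pose",p.round(4),np.round(o["ee_rot"],4),"w",round(float(o["width"]),4))
    for x,y,z,yaw in wps:
        R=Ro.from_euler('xyz',[np.pi,0,yaw])
        print(np.round((R0.inv()*R).as_rotvec(),3), np.round(R0.inv().apply(np.array([x,y,z])-p)*100,2), " n50",round(np.linalg.norm([x-p[0],y-p[1],z-p[2]])/.05,1))
E
python3 - <<'E'
from h import *
s=snap("top"); P=cloud(s)
for y in np.arange(.12,.56,.06):
    r=[]
    for x in np.arange(.57,.72,.03):
        k=P[(abs(P[...,0]-x)<.015)&(abs(P[...,1]-y)<.03)&(P[...,2]<.46)]
        r.append(round(float(np.percentile(k[:,2],98)),3) if len(k) else None)
    print(round(y,2),r)
s2=snap("scene"); Q=cloud(s2)
for uv in((397,105),(410,100),(385,220),(397,130),(435,240),(345,238),(380,205),(430,130)): print(uv,Q[uv[1],uv[0]].round(3))
k=Q[(np.hypot(Q[...,0]-.21,Q[...,1]+.509)<.13)&(Q[...,2]>0.15)]; print(np.histogram(k[:,2],12))
C=np.array([.5008,.3316]); a=np.radians(20.2); ex=np.array([np.cos(a),np.sin(a)])
print("P1",C+.035*ex,"P2",C-.035*ex)
plan([(.462,-.2428,.13,.049),(.462,-.2428,.024,.049)])
E
```

```text
0.12 [0.004, 0.003, 0.004, 0.004, 0.042, 0.045]
0.18 [0.091, 0.004, 0.004, 0.004, 0.004, 0.004]
0.24 [0.09, 0.092, 0.092, 0.004, 0.004, 0.183]
0.3 [0.106, 0.09, 0.092, 0.093, 0.185, 0.233]
0.36 [0.09, 0.09, 0.091, 0.092, 0.165, 0.226]
0.42 [0.09, 0.092, 0.092, 0.003, 0.043, 0.147]
0.48 [0.092, 0.088, 0.004, 0.004, 0.004, 0.06]
0.54 [0.003, 0.004, 0.003, 0.004, 0.004, 0.058]
(397, 105) [ 0.16  -0.518  0.598]
(410, 100) [ 0.207 -0.516  0.595]
(385, 220) [ 0.189 -0.509  0.372]
(397, 130) [ 0.152 -0.528  0.561]
(435, 240) [ 0.23  -0.592  0.345]
(345, 238) [ 0.151 -0.451  0.325]
(380, 205) [ 0.184 -0.498  0.401]
(430, 130) [ 0.955 -0.237  0.264]
(array([ 166,  196,  126,  964, 1666,  543,  595,  714,  704, 1260, 2000,
       3259]), array([0.20547012, 0.23826197, 0.27105382, 0.30384567, 0.33663752,
       0.36942938, 0.40222123, 0.43501308, 0.46780493, 0.50059679,
       0.53338864, 0.56618049, 0.59897234]))
P1 [0.53364726 0.34368544] P2 [0.46795274 0.31951456]
pose [ 0.2094 -0.5083  0.2049] [-3.1407e+00 -1.0000e-04  3.9080e-01] w 0.094
[-0.001  0.     0.342] [ 33.47 -14.92   7.51]  n50 7.5
[-0.001  0.     0.342] [ 33.46 -14.91  18.11]  n50 8.2
```

```bash
python3 - <<'E'
from h import *
s2=snap("scene"); Q=cloud(s2); o=robot.get_obs(); p=np.array(o["tool_pos"])
az=np.arctan2(p[1],p[0]); d=np.array([np.cos(az),np.sin(az)]); n=np.array([-d[1],d[0]])
k=Q.reshape(-1,3); r=(k[:,:2]-p[:2])@d; t=(k[:,:2]-p[:2])@n
for z in np.arange(.3,.61,.025):
    m=(abs(k[:,2]-z)<.0125)&(abs(r)<.15)&(abs(t)<.15)
    if m.sum()>5: print(round(z-p[2],3),"above tcp: radial",np.percentile(r[m],[1,99]).round(3),"tang",np.percentile(t[m],[1,99]).round(3))
cv2.imwrite("pics/wr.png",cv2.resize(s2["img"][70:300,280:460],None,fx=2.6,fy=2.6))
E
```

```text
0.095 above tcp: radial [-0.08   0.078] tang [-0.036  0.01 ]
0.12 above tcp: radial [-0.085  0.083] tang [-0.036  0.018]
0.145 above tcp: radial [-0.088  0.086] tang [-0.035  0.031]
0.17 above tcp: radial [-0.041  0.016] tang [-0.035 -0.009]
0.195 above tcp: radial [-0.041  0.035] tang [-0.039  0.011]
0.22 above tcp: radial [-0.036  0.035] tang [-0.038 -0.003]
0.245 above tcp: radial [-0.035  0.034] tang [-0.037 -0.003]
0.27 above tcp: radial [-0.034  0.033] tang [-0.037 -0.005]
0.295 above tcp: radial [-0.148  0.034] tang [-0.052 -0.006]
0.32 above tcp: radial [-0.148  0.035] tang [-0.063 -0.005]
0.345 above tcp: radial [-0.148  0.044] tang [-0.064  0.054]
0.37 above tcp: radial [-0.149  0.04 ] tang [-0.064  0.059]
0.395 above tcp: radial [-0.084  0.027] tang [-0.06  0.06]
```

View pics/wr.png

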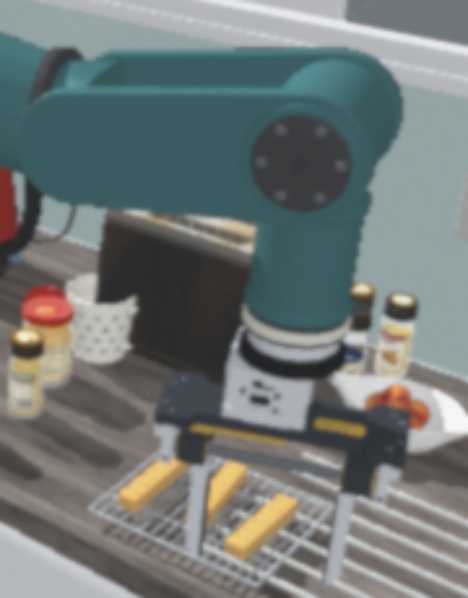

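The wrist housing would pass within about 3 mm of the cupboard edge at the far slot. So I grip that finger with the tool leaning 10° in the pad plane, which keeps the bar level and moves the wrist away. First I go above the nearest rack finger.

```bash
cat >> h.py <<'E'
def plan2(wps):
    """wps: (x,y,z,yaw,lean)"""
    o=robot.get_obs(); R0=Ro.from_euler('xyz',o["ee_rot"]); p=np.array(o["tool_pos"])
    print("pose",p.round(4),np.round(o["ee_rot"],4),"w",round(float(o["width"]),4),"q",np.round(o["joint_positions"],2),"F",np.round(o["wrist_force"],1),"t",o["time"])
    for x,y,z,yaw,ln in wps:
        R=Ro.from_euler('xyz',[np.pi,0,yaw])*Ro.from_rotvec([0,-ln,0])
        print(np.round((R0.inv()*R).as_rotvec(),3), np.round(R0.inv().apply(np.array([x,y,z])-p)*100,2))
E
python3 - <<'E'
from h import *
plan2([(.33,-.4,.19,1.6,0),(.43,-.2428,.17,3.19,0)])
E
```

```text
pose [ 0.2095 -0.5084  0.2051] [-3.1409e+00 -1.0000e-04  3.9080e-01] w 0.0937 q [-1.28  0.09  1.37 -0.    1.68 -0.1 ] F [ 0.1 -0.8  0.7] t 0.3
[-1.000e-03 -0.000e+00 -1.209e+00] [15.27 -5.43  1.51]
[-0.000e+00 -1.000e-03 -2.799e+00] [ 30.51 -16.15   3.52]
```

Call:
drive_tool([
  [[0,0,-0.15,1.5,-0.8,0.2,50],[0,0,-0.3,3,-1.6,0.4,50],[0,0,-0.45,4.5,-2.4,0.5,50],[0,0,-0.6,6,-3.2,0.7,50],[0,0,-0.75,7.5,-4,0.9,50],[0,0,-0.9,9.3,-4.9,1.1,50],[0,0,-1.05,11,-5.8,1.3,50],[0,0,-1.2,12.8,-6.8,1.5,50],[0,0,-1.35,14.5,-7.7,1.7,50],[0,0,-1.5,16.3,-8.6,1.9,50],[0,0,-1.65,18,-9.5,2.1,50],[0,0,-1.8,20,-10.6,2.3,50],[0,0,-1.95,22,-11.6,2.5,50],[0,0,-2.1,24,-12.7,2.8,50],[0,0,-2.25,26,-13.8,3,50],[0,0,-2.4,27.5,-14.6,3.2,50],[0,0,-2.55,29,-15.4,3.4,50],[0,0,-2.7,30,-15.9,3.5,50],[0,0,-2.8,30.5,-16.1,3.5,50],[0,0,-2.8,30.5,-16.1,3.5,50]],
])

```text
time: 2.3
tool_pos: [0.4305, -0.2427, 0.1701]
ee_rot: [3.141, -0.0, -3.091]
wrist_force: [-0.7, -0.1, -0.5]
width: 0.0471
```

```bash
python3 - <<'E'
from h import *
plan2([(.462,-.2428,.10,3.19,.1745),(.462,-.2428,.0255,3.19,.1745)])
s=snap("scene"); cv2.imwrite("pics/s1.png",s["img"])
E
```

```text
pose [ 0.4305 -0.2427  0.1701] [ 3.1407e+00 -2.0000e-04 -3.0913e+00] w 0.0471 q [-0.63 -0.03  1.56  0.    1.61 -2.25] F [-0.7 -0.1 -0.5] t 2.3
[ 0.001 -0.175  0.002] [-3.15 -0.17  7.01]
[ 0.001 -0.175  0.002] [-3.15 -0.18 14.46]
```

Call:
drive_tool([
  [[0,-0.05,0,-1,0,2,50],[0,-0.1,0,-2,-0.1,4,50],[0,-0.15,0,-3,-0.2,6,50],[0,-0.175,0,-3.15,-0.2,7,50],[0,-0.175,0,-3.15,-0.2,7,50]],
])

```text
time: 2.85
tool_pos: [0.4597, -0.243, 0.0978]
ee_rot: [3.138, 0.171, -3.097]
wrist_force: [0.5, -0.4, -0.2]
width: 0.047
```

```bash
python3 - <<'E'
from h import *
plan2([(.462,-.2428,.0255,3.19,.1745)])
s=snap("top"); cv2.imwrite("pics/t2.png",cv2.resize(s["img"][150:300,300:500],None,fx=4,fy=4,interpolation=cv2.INTER_CUBIC))
s=snap("scene"); cv2.imwrite("pics/s2.png",cv2.resize(s["img"][150:330,270:470],None,fx=3.5,fy=3.3))
E
```

```text
pose [ 0.4597 -0.243   0.0978] [ 3.1377  0.1709 -3.0975] w 0.047 q [-0.67 -0.04  1.73  0.12  1.33 -2.31] F [ 0.5 -0.4 -0.2] t 2.85
[ 0.003 -0.004 -0.004] [ 1.   -0.01  7.17]
```

View pics/t2.png

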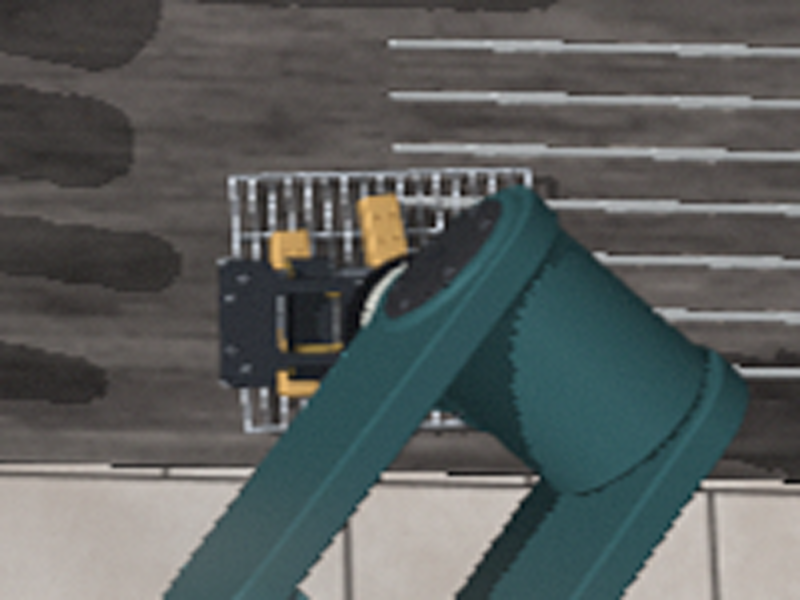

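View pics/s2.png

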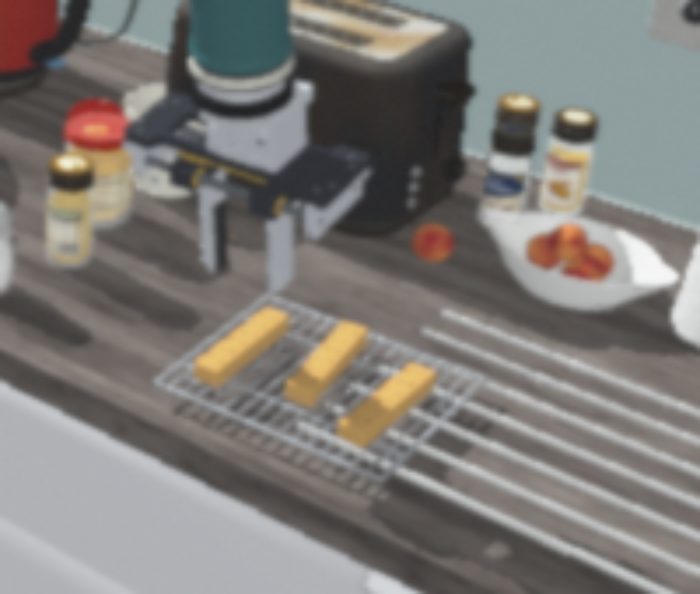

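Call:
drive_tool([
  [[0,0,-0.004,0.4,0,2.5,50],[0,0,-0.004,0.8,0,5,50],[0,-0.004,-0.004,1,0,6.5,50],[0,-0.004,-0.004,1,0,7.2,50],[0,-0.004,-0.004,1,0,7.2,50],[0,-0.004,-0.004,1,0,7.2,0],[0,-0.004,-0.004,1,0,7.2,0],[0,-0.004,-0.004,1,0,7.2,0],[0,-0.004,-0.004,1,0,7.2,0],[0,-0.004,-0.004,1,0,7.2,0]],
])

```text
time: 3.95
tool_pos: [0.4647, -0.2442, 0.029]
ee_rot: [-3.14, 0.18, -3.091]
wrist_force: [-1.3, 0.6, 4.1]
width: 0.0236
```

```bash
python3 - <<'E'
from h import *
plan2([(.462,-.2428,.15,3.19,.1745),(.45,-.2428,.18,3.19,.1745)])
E
```

```text
pose [ 0.4647 -0.2442  0.029 ] [-3.1404  0.1798 -3.0915] w 0.0236 q [-0.67  0.03  1.81  0.13  1.17 -2.33] F [-1.3  0.6  4.1] t 3.95
[-0.001  0.005  0.002] [ -1.9    0.14 -11.96]
[-0.001  0.005  0.002] [ -1.26   0.2  -15.12]
```

Call:
drive_tool([
  [[0,0,0,-0.2,0,-1.5,0],[0,0,0,-0.5,0,-4,0],[0,0,0,-1,0,-8,0],[0,0.003,0,-1.9,0,-12,0],[0,0.003,0,-1.9,0,-12,0],[0,0.003,0,-1.9,0,-12,0]],
])

```text
time: 4.55
tool_pos: [0.4623, -0.2446, 0.1514]
ee_rot: [-3.139, 0.178, -3.091]
wrist_force: [-0.2, 0.1, -1.2]
width: 0.0239
```

```bash
cat >> h.py <<'E'
def heldscene(s,box,tag):
    P=cloud(s)
    hsv=cv2.cvtColor(s["img"],cv2.COLOR_BGR2HSV); m=cv2.inRange(hsv,(8,90,80),(24,255,255))>0
    return P,m
E
python3 - <<'E'
from h import *
plan2([])
s=snap("scene"); cv2.imwrite("pics/s3.png",cv2.resize(s["img"][120:320,270:470],None,fx=3.5,fy=3))
P,m=heldscene(s,0,0)
p=robot.get_obs()["tool_pos"]
k=m&(np.linalg.norm(P-p,axis=-1)<.09)
q=P[k]; print(k.sum(),q.min(0),q.max(0))
C=q.mean(0); u,sv,vt=np.linalg.svd(q-C); d=vt[0]*np.sign(vt[0,0]); print("axis",d.round(3),"ends",np.percentile((q-C)@d,[1,99])+ (C@d), "tcp proj",p@d)
E
```

```text
pose [ 0.4623 -0.2446  0.1514] [-3.1388  0.1783 -3.0911] w 0.0239 q [-0.67 -0.07  1.65  0.12  1.43 -2.3 ] F [-0.2  0.1 -1.2] t 4.55
208 [ 0.40064529 -0.25970201  0.14189019] [ 0.51367534 -0.23174488  0.178882  ]
axis [0.999 0.016 0.03 ] ends [0.40294325 0.51033744] tcp proj 0.4617068602012182
```

View pics/s3.png

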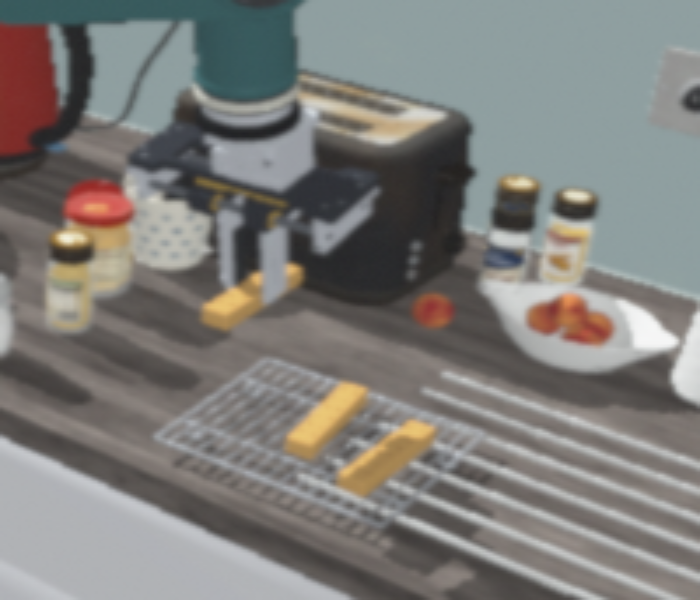

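```bash
python3 - <<'E'
from h import *
s=snap("scene"); P,m=heldscene(s,0,0); p=np.array(robot.get_obs()["tool_pos"])
t=snap("top"); Pt,mt=heldscene(t,0,0)
for nm,c in(("held",p+[-.003,0,0.005]),("B",np.array([.487,-.308,.03])),("C",np.array([.4687,-.3737,.03]))):
  for v,PP,mm in(("scene",P,m),("top",Pt,mt)):
    k=mm&(np.linalg.norm(PP-c,axis=-1)<.066); q=PP[k]
    if len(q)<20: print(nm,v,len(q)); continue
    zt=np.percentile(q[:,2],95); 
    tp=q[q[:,2]>zt-.012]
    C=tp.mean(0);w,V=np.linalg.eigh(np.cov((tp-C)[:,:2].T));d=V[:,1]*np.sign(V[0,1]); a=np.degrees(np.arctan2(d[1],d[0]))
    r=(q-C)[:,:2]@d
    e=np.percentile(r,[1,99]); mid=C[:2]+d*e.mean()
    # top edge z at both ends
    print(nm,v,len(q),"mid",mid.round(4),"L",np.ptp(e).round(4),"ang",a.round(1),"ztop ends",[np.percentile(q[(r>lo)&(r<lo+.02)][:,2],90).round(4) if ((r>lo)&(r<lo+.02)).sum()>4 else None for lo in(-.05,-.03,.01,.03)])
E
```

```text
held scene 213 mid [ 0.4564 -0.2466] L 0.1098 ang 0.3 ztop ends [np.float64(0.159), np.float64(0.1599), np.float64(0.1609), np.float64(0.1585)]
held top 147 mid [ 0.4588 -0.2388] L 0.107 ang -2.8 ztop ends [np.float64(0.1546), None, np.float64(0.1588), None]
B scene 316 mid [ 0.4862 -0.3176] L 0.1076 ang 9.6 ztop ends [np.float64(0.0399), np.float64(0.0402), np.float64(0.0401), np.float64(0.0395)]
B top 129 mid [ 0.5064 -0.3089] L 0.0736 ang 20.1 ztop ends [None, np.float64(0.041), np.float64(0.0398), None]
C scene 410 mid [ 0.4641 -0.3611] L 0.1062 ang 2.5 ztop ends [np.float64(0.0405), np.float64(0.0402), np.float64(0.0406), np.float64(0.0401)]
C top 0
```

```bash
python3 - <<'E'
from h import *
L=.179
plan2([(.445,-.20,.17,3.1,L),(.43,-.10,.17,2.8,L),(.42,0,.17,2.5,L),(.43,.1,.17,2.25,L),(.44,.2,.17,2.0,L),(.46,.26,.17,1.923,L),(.49,.31,.16,1.923,L)])
E
```

```text
pose [ 0.4608 -0.2434  0.148 ] [ 3.14    0.1735 -3.092 ] w 0.0236 q [-0.67 -0.07  1.65  0.12  1.43 -2.3 ] F [-0.4  0.3 -0.1] t 4.7
[ 0.018 -0.006  0.09 ] [ 0.96  4.42 -2.4 ]
[ 0.07  -0.006  0.385] [ 1.95 14.48 -2.55]
[ 0.123 -0.006  0.68 ] [ 2.44 24.51 -2.62]
[ 0.167 -0.006  0.927] [ 0.97 34.45 -2.35]
[ 0.21  -0.006  1.173] [-0.5  44.39 -2.08]
[ 0.224 -0.006  1.249] [-2.76 50.28 -1.67]
[ 0.224 -0.006  1.249] [-5.78 55.13 -0.12]
```

Call:
drive_tool([
  [[0.01,0,0.05,0.5,2,-1.5,0],[0.02,0,0.1,1,4.5,-2.4,0],[0.035,0,0.2,1.3,8,-2.5,0],[0.05,0,0.29,1.6,11,-2.5,0],[0.07,0,0.385,1.9,14.5,-2.5,0],[0.09,0,0.48,2.1,18,-2.6,0],[0.105,0,0.58,2.3,21,-2.6,0],[0.123,0,0.68,2.4,24.5,-2.6,0],[0.138,0,0.76,2,28,-2.5,0],[0.153,0,0.84,1.5,31,-2.4,0],[0.167,0,0.92,1,34.5,-2.4,0],[0.18,0,1.0,0.5,37.5,-2.3,0],[0.195,0,1.09,0,41,-2.2,0],[0.21,0,1.17,-0.5,44.4,-2.1,0],[0.22,0,1.21,-1.6,47.5,-1.9,0],[0.224,0,1.249,-2.8,50.3,-1.7,0],[0.224,0,1.249,-4.2,52.5,-1.3,0],[0.224,-0.003,1.249,-5.8,55,-1,0],[0.224,-0.003,1.249,-5.8,55,-1,0],[0.224,-0.003,1.249,-5.8,55,-1,0]],
])

```text
time: 6.7
tool_pos: [0.4879, 0.3083, 0.1663]
ee_rot: [-3.135, 0.178, 1.924]
wrist_force: [0.9, -1.1, -0.9]
width: 0.0233
```

```bash
cat >> h.py <<'E'
def avg(n=6):
    a=[];r=[]
    for i in range(n):
        o=robot.get_obs(); a.append(o["tool_pos"]); r.append(o["ee_rot"]); s=robot.snapshot("scene")
    r=Ro.from_euler('xyz',r); return np.mean(a,0),np.std(a,0),r.mean()
E
python3 - <<'E'
from h import *
p,sd,R=avg(6); print("avg",p.round(4),sd.round(4),R.as_euler('xyz').round(3))
plan2([(.5346,.3409,.125,1.923,.179),(.5346,.3409,.114,1.923,.179)])
s=snap("scene"); cv2.imwrite("pics/s4.png",s["img"])
t=snap("top"); cv2.imwrite("pics/t4.png",t["img"])
E
```

```text
avg [0.4881 0.3079 0.1678] [0.0002 0.0002 0.0009] [-3.138  0.178  1.923]
pose [0.4885 0.308  0.1691] [-3.1403  0.177   1.922 ] w 0.0239 q [ 0.57  0.2   1.33 -0.17  1.65  0.21] F [-0.7 -0.3  0.2] t 7.0
[-0.001 -0.002 -0.001] [2.26 5.47 4.07]
[-0.001 -0.002 -0.001] [2.45 5.47 5.15]
```

View pics/t4.png

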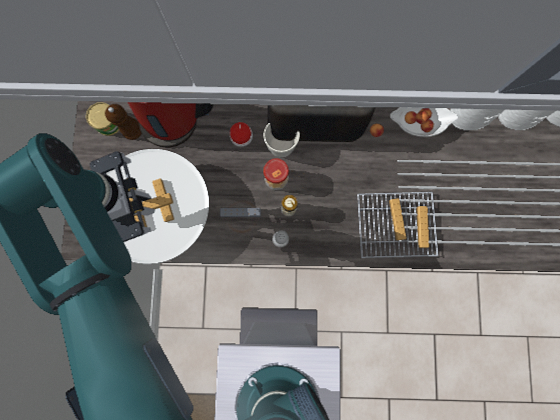

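View pics/s4.png

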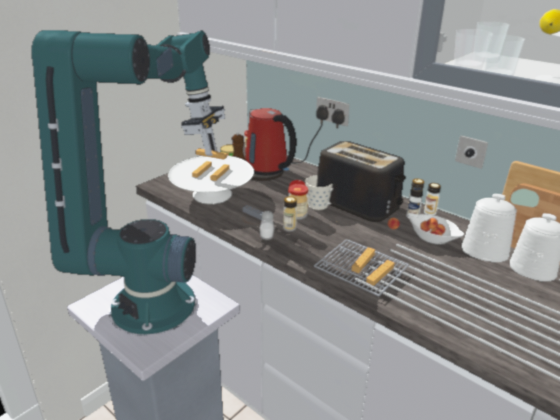

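Call:
drive_tool([
  [[0,0,0,0.6,1.5,1,0],[0,0,0,1.2,3,2,0],[0,0,0,1.8,4.3,3,0],[0,0,0,2.2,5.2,3.8,0],[0,0,0,2.25,5.45,4,0],[0,0,0,2.25,5.45,4,0]],
])

```text
time: 7.7
tool_pos: [0.5344, 0.3408, 0.1253]
ee_rot: [-3.139, 0.177, 1.922]
wrist_force: [-0.1, -0.3, -0.1]
width: 0.0237
```

```bash
python3 - <<'E'
from h import *
p,sd,R=avg(5); print("avg",p.round(4),sd.round(4),R.as_euler('xyz').round(3))
plan2([(.5346,.3409,.115,1.923,.179)])
s=snap("scene"); P,m=heldscene(s,0,0)
q=P[m&(np.abs(P[...,0]-.53)<.09)&(np.abs(P[...,1]-.33)<.09)&(P[...,2]>.108)&(P[...,2]<.2)]
print(len(q),q.min(0),q.max(0)); 
d=np.array([-.345,.938]); r=(q[:,:2]-[.5336,.3437])@d
print(np.percentile(r,[1,99])); print([np.percentile(q[abs(r-c)<.01][:,2],[5,95]).round(4) if (abs(r-c)<.01).sum()>3 else None for c in(-.05,-.03,.03,.05)])
cv2.imwrite("pics/s5.png",cv2.resize(s["img"][90:220,150:280],None,fx=5,fy=4.6,interpolation=cv2.INTER_CUBIC))
E
```

```text
avg [0.5345 0.341  0.1263] [0.0001 0.0001 0.0006] [-3.141  0.177  1.922]
pose [0.5346 0.3411 0.1267] [3.1413 0.1766 1.9219] w 0.0235 q [ 0.57  0.34  1.24 -0.17  1.6   0.22] F [-0.1 -0.1 -0.8] t 7.95
[ 0.    -0.002 -0.001] [ 0.19 -0.01  1.16]
134 [0.45087052 0.2760725  0.10806949] [0.55610682 0.39035625 0.14146818]
[-0.05416882  0.04966308]
[array([0.1148, 0.1384]), array([0.1137, 0.1372]), array([0.1083, 0.1394]), array([0.128 , 0.1378])]
```

View pics/s5.png

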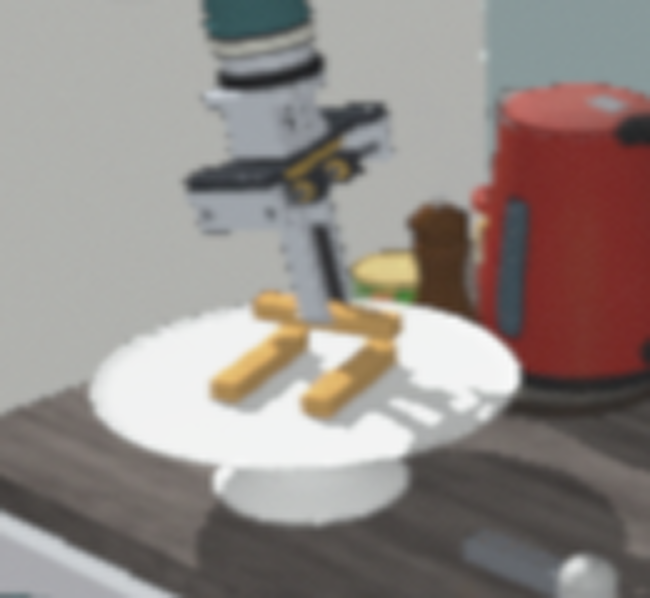

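Call:
drive_tool([
  [[0,0,0,0.08,0,0.45,0],[0,0,0,0.15,0,0.8,0],[0,0,0,0.19,0,1.0,0],[0,0,0,0.22,0,1.15,0],[0,0,0,0.22,0,1.2,0],[0,0,0,0.22,0,1.2,0]],
])

```text
time: 8.6
tool_pos: [0.5345, 0.3412, 0.1143]
ee_rot: [-3.142, 0.177, 1.922]
wrist_force: [-0.5, 0.9, -0.5]
width: 0.0234
```

```bash
python3 - <<'E'
from h import *
f=[]
for i in range(4): f.append(robot.get_obs()["wrist_force"]); robot.snapshot("top")
print(np.round(f,2).tolist())
p,sd,R=avg(4); print("avg",p.round(4),R.as_euler('xyz').round(3))
E
```

```text
[[-0.54, 0.89, -0.53], [0.26, 0.55, -0.26], [0.52, 0.35, -0.56], [0.1, 0.0, -0.1]]
avg [0.5347 0.3412 0.1146] [3.141 0.177 1.922]
```

No contact yet. I go down in 1 mm steps.

Call:
drive_tool([
  [[0,0,0,0.02,0,0.1,0],[0,0,0,0.02,0,0.1,0],[0,0,0,0.03,0,0.17,0],[0,0,0,0.03,0,0.17,0]],
])

```text
time: 9.4
tool_pos: [0.5347, 0.3413, 0.1134]
ee_rot: [3.141, 0.177, 1.922]
wrist_force: [-1.3, -0.2, 2.4]
width: 0.0235
```

```bash
python3 - <<'E'
from h import *
f=[]
for i in range(4): f.append(robot.get_obs()["wrist_force"]); robot.snapshot("top")
print(np.mean(f,0).round(2).tolist())
p,sd,R=avg(4); print("avg",p.round(4),R.as_euler('xyz').round(3))
E
```

```text
[-1.44, 0.15, 2.46]
avg [0.5347 0.3413 0.1134] [3.141 0.177 1.922]
```

Call:
drive_tool([
  [[0,0,0,0,0,0,40],[0,0,0,0,0,0,40],[0,0,0,0,0,0,40],[0,0,0,0,0,-1,40],[0,0,0,0,0,-3,40],[0,0,0,0,0,-5,40],[0,0,0,0,0,-5,40]],
])

```text
time: 10.5
tool_pos: [0.5332, 0.351, 0.167]
ee_rot: [3.133, 0.175, 1.921]
wrist_force: [0.3, 0.8, -0.2]
width: 0.0376
```

```bash
python3 - <<'E'
from h import *
# next: finger B vertical, yaw .152 
plan2([(.44,.25,.17,1.9,0),(.42,.1,.17,1.4,0),(.42,-.05,.17,.9,0),(.44,-.2,.15,.4,0),(.4874,-.3079,.10,.152,0)])
E
```

```text
pose [0.5332 0.351  0.167 ] [3.133  0.1748 1.921 ] w 0.0376 q [ 0.59  0.33  1.17 -0.17  1.67  0.22] F [ 0.3  0.8 -0.2] t 10.5
[0.01  0.175 0.022] [ -6.25 -12.22   0.7 ]
[0.054 0.169 0.52 ] [-19.44 -19.27   2.97]
[0.097 0.155 1.019] [-33.32 -24.43   5.38]
[0.14  0.133 1.518] [-47.52 -27.74   9.89]
[0.161 0.119 1.765] [-58.23 -27.05  16.86]
```

Call:
drive_tool([
  [[0,0.06,0,-2,-4,0.2,50],[0,0.12,0.01,-4,-8,0.4,50],[0.01,0.175,0.02,-6.2,-12.2,0.7,50],[0.02,0.173,0.14,-9.5,-14,1.2,50],[0.03,0.172,0.26,-13,-15.8,1.8,50],[0.04,0.17,0.39,-16,-17.5,2.4,50],[0.054,0.169,0.52,-19.4,-19.3,3,50],[0.065,0.166,0.65,-23,-20.6,3.6,50],[0.076,0.162,0.78,-26.5,-21.9,4.2,50],[0.087,0.159,0.9,-30,-23.2,4.8,50],[0.097,0.155,1.02,-33.3,-24.4,5.4,50],[0.108,0.15,1.14,-37,-25.3,6.5,50],[0.118,0.145,1.26,-40.5,-26.1,7.6,50],[0.129,0.139,1.39,-44,-27,8.8,50],[0.14,0.133,1.52,-47.5,-27.7,9.9,50],[0.15,0.126,1.65,-51,-27.5,12,50],[0.16,0.12,1.765,-55,-27.3,14.5,50],[0.161,0.119,1.765,-58.2,-27,16.5,50],[0.161,0.119,1.765,-58.2,-27,16.5,50],[0.161,0.119,1.765,-58.2,-27,16.5,50]],
])

```text
time: 12.5
tool_pos: [0.4867, -0.3067, 0.1018]
ee_rot: [-3.139, 0.002, 0.151]
wrist_force: [-0.5, 1.0, 0.4]
width: 0.0473
```

```bash
cat >> h.py <<'E'
def toprects(t,box,zr,zt):
    P=cloud(t); hsv=cv2.cvtColor(t["img"],cv2.COLOR_BGR2HSV); m=cv2.inRange(hsv,(8,90,100),(24,255,255))
    m[(P[...,2]<zr[0])|(P[...,2]>zr[1])]=0
    M=np.zeros_like(m); x0,y0,x1,y1=box; M[y0:y1,x0:x1]=m[y0:y1,x0:x1]
    n,l=cv2.connectedComponents(M)
    for i in range(1,n):
        uv=np.argwhere(l==i)[:,::-1]
        if len(uv)<100: continue
        W=ray(t,uv,zt)[:,:2]; r=cv2.minAreaRect((W*1000).astype(np.float32)); C=W.mean(0)
        w,V=np.linalg.eigh(np.cov((W-C).T)); a=np.degrees(np.arctan2(V[1,1],V[0,1]))
        print("bar px",uv.mean(0).round(1),"z",np.median(P[l==i][:,2]).round(4),"mean",C.round(4),"LW",np.sqrt(12*w).round(4),"ang",a.round(1),"rect",np.round(r[0],1),np.round(r[1],1))
E
python3 - <<'E'
from h import *
plan2([(.4874,-.3079,.0265,.152,0)])
t=snap("top"); cv2.imwrite("pics/t6.png",cv2.resize(t["img"][140:270,80:310],None,fx=3.4,fy=3.4,interpolation=cv2.INTER_CUBIC))
toprects(t,(90,140,230,262),(.112,.13),.122)
toprects(t,(90,140,230,262),(.094,.112),.104)
E
```

```text
pose [ 0.4867 -0.3067  0.1018] [-3.1388e+00  2.4000e-03  1.5070e-01] w 0.0473 q [-0.66  0.19  1.46  0.    1.49  0.76] F [-0.5  1.   0.4] t 12.5
[-0.003  0.002 -0.001] [0.06 0.15 7.53]
bar px [143.1 189.8] z 0.122 mean [0.5324 0.3418] LW [0.024  0.1083] ang 110.1 rect [532.9 341.6] [ 24.8 108. ]
bar px [163.9 205.1] z 0.104 mean [0.4984 0.2934] LW [0.0223 0.0792] ang -159.9 rect [498.4 293.4] [78.4 22.2]
bar px [137.  214.2] z 0.104 mean [0.474  0.3588] LW [0.0221 0.0794] ang -159.5 rect [474.  358.4] [78.9 22.6]
```

View pics/t6.png

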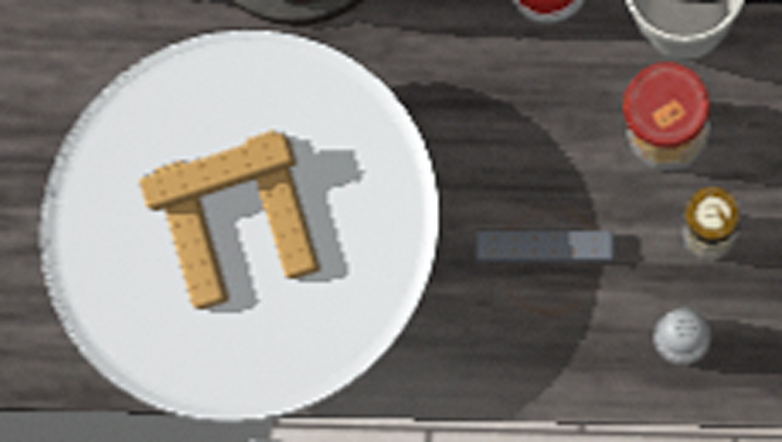

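The first finger lies square at (0.533, 0.342), about 2 mm from ideal, and the base is undisturbed. Next I grasp the middle rack finger.

Call:
drive_tool([
  [[0,0,0,0,0.1,2.5,50],[0,0,0,0,0.1,5,50],[0,0,0,0,0.1,6.6,50],[0,0,0,0,0.1,7.2,50],[0,0,0,0,0.1,7.2,50],[0,0,0,0,0.1,7.2,0],[0,0,0,0,0.1,7.2,0],[0,0,0,0,0.1,7.2,0],[0,0,0,0,0.1,7.2,0]],
])

```text
time: 13.45
tool_pos: [0.4878, -0.3075, 0.0322]
ee_rot: [-3.142, -0.0, 0.152]
wrist_force: [-0.1, 1.2, 3.9]
width: 0.0233
```

```bash
python3 - <<'E'
from h import *
p,sd,R=avg(5); print("avg",p.round(4),sd.round(4),R.as_euler('xyz').round(3))
plan2([])
E
```

```text
avg [ 0.4878 -0.3075  0.0322] [0. 0. 0.] [-3.141 -0.     0.152]
pose [ 0.4878 -0.3075  0.0321] [-3.1414e+00 -4.0000e-04  1.5160e-01] w 0.0235 q [-0.66  0.24  1.55  0.    1.35  0.76] F [0.1 0.5 5.8] t 13.7
```

Call:
drive_tool([
  [[0,0,0,0,0,-1.5,0],[0,0,0,0,0,-4,0],[0,0,0,0,0,-8,0],[0,0,0,0,0,-12,0],[0,0,0,0,0,-14,0],[0,0,0,0,0,-14,0]],
])

```text
time: 14.3
tool_pos: [0.4895, -0.309, 0.1772]
ee_rot: [3.135, -0.006, 0.152]
wrist_force: [0.7, 0.1, 0.5]
width: 0.0231
```

```bash
python3 - <<'E'
from h import *
p,sd,R=avg(3); print("avg",p.round(4),sd.round(4),R.as_euler('xyz').round(3))
plan2([(.44,-.2,.17,.45,0),(.42,-.05,.17,.95,0),(.42,.1,.17,1.45,0),(.43,.22,.17,1.85,0),(.4677,.3194,.16,1.923,0)])
s=snap("scene"); P,m=heldscene(s,0,0); p=np.array(p)
q=P[m&(np.linalg.norm(P-p-[0,0,-.003],axis=-1)<.07)]
d=np.array([np.cos(.152),np.sin(.152)]); r=(q[:,:2]-p[:2])@d
print(len(q),np.percentile(r,[0,1,99,100]).round(4),[np.percentile(q[abs(r-c)<.01][:,2],[5,95]).round(4) if (abs(r-c)<.01).sum()>3 else None for c in(-.045,-.03,.03,.045)])
cv2.imwrite("pics/s7.png",cv2.resize(s["img"][100:300,270:470],None,fx=3.5,fy=3,interpolation=cv2.INTER_CUBIC))
E
```

```text
avg [ 0.4884 -0.3082  0.1744] [0.0008 0.0006 0.0022] [ 3.139e+00 -3.000e-03  1.520e-01]
pose [ 0.4869 -0.307   0.1704] [-3.1392e+00  1.8000e-03  1.5160e-01] w 0.0235 q [-0.66  0.16  1.36  0.    1.62  0.76] F [ 0.8  0.2 -1.5] t 14.45
[-0.003  0.001 -0.298] [ -3.02 -11.29   0.07]
[-0.003  0.001 -0.798] [ -2.73 -26.42   0.1 ]
[-0.003 -0.    -1.298] [ -0.47 -41.25   0.13]
[-3.000e-03 -1.000e-03 -1.698e+00] [  2.33 -52.96   0.16]
[-3.000e-03 -1.000e-03 -1.771e+00] [  7.56 -62.21   1.17]
205 [-0.0592 -0.0588  0.0409  0.042 ] [array([0.1632, 0.178 ]), array([0.1655, 0.1791]), array([0.1738, 0.1789]), None]
```

View pics/s7.png

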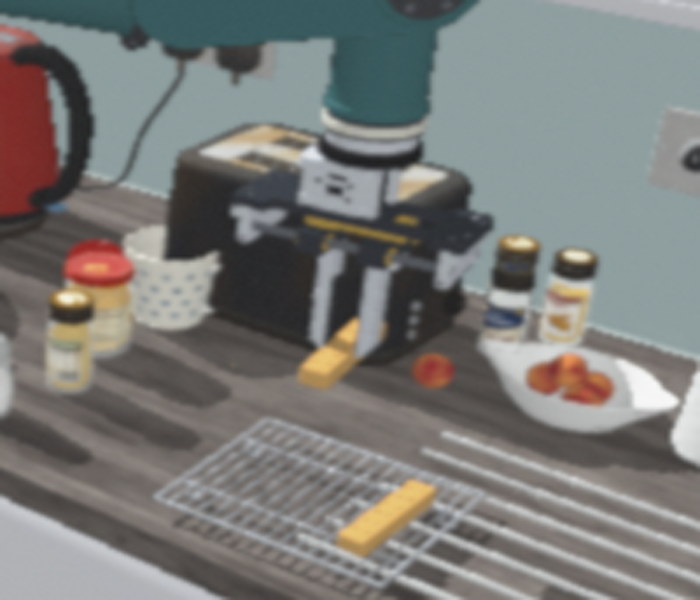

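Call:
drive_tool([
  [[0,0,-0.1,-1,-3.8,0,0],[0,0,-0.2,-2,-7.6,0,0],[0,0,-0.3,-3,-11.3,0,0],[0,0,-0.42,-3,-15,0.1,0],[0,0,-0.55,-2.9,-19,0.1,0],[0,0,-0.68,-2.8,-22.7,0.1,0],[0,0,-0.8,-2.7,-26.4,0.1,0],[0,0,-0.92,-2.1,-30,0.1,0],[0,0,-1.05,-1.6,-34,0.1,0],[0,0,-1.18,-1,-37.6,0.1,0],[0,0,-1.3,-0.5,-41.2,0.1,0],[0,0,-1.43,0.5,-45,0.1,0],[0,0,-1.56,1.4,-49,0.1,0],[0,0,-1.7,2.3,-53,0.2,0],[0,0,-1.77,4,-56,0.4,0],[0,0,-1.771,5.8,-59,0.8,0],[0,0,-1.771,7,-61.3,1,0],[0,0,-1.771,7.5,-62.2,1.2,0],[0,0,-1.771,7.5,-62.2,1.2,0],[0,0,-1.771,7.5,-62.2,1.2,0]],
])

```text
time: 16.5
tool_pos: [0.4663, 0.3183, 0.1585]
ee_rot: [-3.137, -0.003, 1.922]
wrist_force: [-0.6, -0.4, -0.2]
width: 0.0235
```

```bash
python3 - <<'E'
from h import *
p,sd,R=avg(4); print("avg",p.round(4),sd.round(4),R.as_euler('xyz').round(3))
plan2([(.467,.3208,.130,1.923,0)])
s=snap("scene"); cv2.imwrite("pics/s8.png",cv2.resize(s["img"][90:220,150:280],None,fx=5,fy=4.6,interpolation=cv2.INTER_CUBIC))
E
```

```text
avg [0.4665 0.3182 0.1593] [0.0002 0.0001 0.0005] [-3.139e+00 -3.000e-03  1.922e+00]
pose [0.4669 0.3184 0.16  ] [-3.1402 -0.0036  1.9213] w 0.0233 q [0.5  0.13 1.41 0.   1.6  0.15] F [ 0.7  0.5 -0.1] t 16.7
[-0.001 -0.004 -0.002] [0.21 0.1  3.  ]
```

View pics/s8.png

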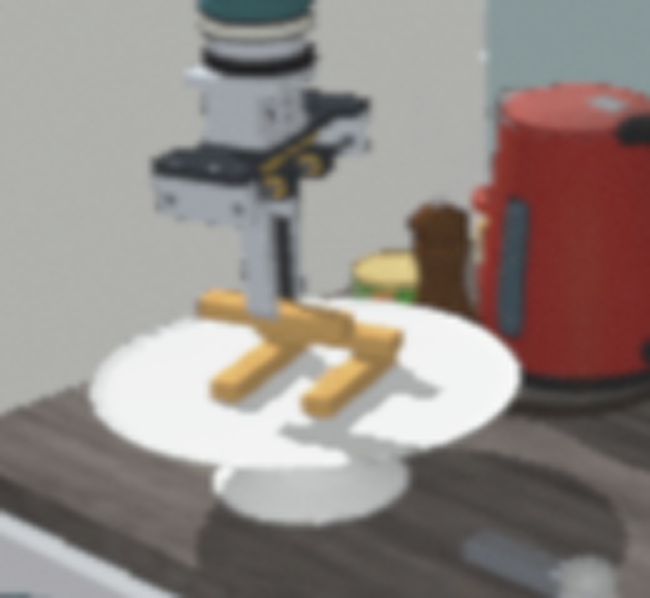

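Call:
drive_tool([
  [[0,-0.003,-0.002,0.2,0,1,0],[0,-0.003,-0.002,0.2,0,2,0],[0,-0.003,-0.002,0.2,0,3,0],[0,-0.003,-0.002,0.2,0,3.6,0],[0,-0.003,-0.002,0.2,0,4,0],[0,-0.003,-0.002,0.2,0,4,0]],
])

```text
time: 17.35
tool_pos: [0.4657, 0.3203, 0.119]
ee_rot: [-3.139, -0.0, 1.923]
wrist_force: [0.4, -0.7, 0.0]
width: 0.0233
```

```bash
python3 - <<'E'
from h import *
p,sd,R=avg(4); print("avg",p.round(4),sd.round(4),R.as_euler('xyz').round(3))
plan2([(.467,.3208,.115,1.923,0)])
E
```

```text
avg [0.4661 0.3206 0.1199] [0.0003 0.0001 0.0006] [-3.140e+00 -1.000e-03  1.923e+00]
pose [0.4665 0.3208 0.1207] [-3.1415e+00 -9.0000e-04  1.9234e+00] w 0.0238 q [0.5  0.15 1.47 0.   1.52 0.15] F [-0.1 -0.4 -0.8] t 17.55
[-0.    -0.001  0.   ] [-0.01  0.05  0.57]
```

Call:
drive_tool([
  [[0,0,0,0,0.05,0.2,0],[0,0,0,0,0.05,0.35,0],[0,0,0,0,0.05,0.45,0],[0,0,0,0,0.05,0.45,0],[0,0,0,0,0.05,0.45,0]],
])

```text
time: 18.05
tool_pos: [0.4671, 0.321, 0.1166]
ee_rot: [3.141, -0.001, 1.923]
wrist_force: [-0.5, 0.0, 2.5]
width: 0.0235
```

```bash
python3 - <<'E'
from h import *
f=[]
for i in range(3): f.append(robot.get_obs()["wrist_force"]); robot.snapshot("top")
print(np.mean(f,0).round(2).tolist())
p,sd,R=avg(3); print("avg",p.round(4),R.as_euler('xyz').round(3))
E
```

```text
[-1.03, -0.43, 2.46]
avg [0.467  0.321  0.1166] [ 3.141e+00 -1.000e-03  1.923e+00]
```

Call:
drive_tool([
  [[0,0,0,0,0,0,40],[0,0,0,0,0,0,40],[0,0,0,0,0,0,40],[0,0,0,0,0,-1,40],[0,0,0,0,0,-3,40],[0,0,0,0,0,-5,40],[0,0,0,0,0,-5,40]],
])

```text
time: 19.05
tool_pos: [0.4689, 0.322, 0.1707]
ee_rot: [3.134, -0.002, 1.923]
wrist_force: [0.4, 0.6, 0.2]
width: 0.0376
```

```bash
python3 - <<'E'
from h import *
plan2([(.43,.22,.17,1.6,0),(.42,.1,.17,1.2,0),(.42,-.05,.17,.7,0),(.43,-.2,.17,.3,0),(.45,-.32,.13,.009,0),(.4687,-.3737,.10,.009,0)])
E
```

```text
pose [0.4689 0.322  0.1707] [ 3.1339e+00 -2.2000e-03  1.9235e+00] w 0.0376 q [0.5  0.13 1.39 0.   1.61 0.15] F [0.4 0.6 0.2] t 19.05
[ 0.007 -0.003  0.323] [-8.23 -7.17  0.  ]
[ 0.007 -0.005  0.723] [-19.14 -12.26  -0.06]
[ 0.005 -0.007  1.223] [-33.22 -17.44  -0.13]
[ 0.004 -0.008  1.623] [-47.64 -21.68  -0.2 ]
[ 0.003 -0.009  1.914] [-59.6  -23.98   3.76]
[ 0.003 -0.009  1.914] [-65.29 -24.1    6.75]
```

Call:
drive_tool([
  [[0,0,0.1,-2.7,-2.4,0,50],[0,0,0.2,-5.5,-4.8,0,50],[0.007,0,0.32,-8.2,-7.2,0,50],[0.007,0,0.45,-12,-9,0,50],[0.007,0,0.59,-15.5,-10.6,0,50],[0.007,0,0.72,-19.1,-12.2,0,50],[0.007,0,0.85,-23,-13.7,0,50],[0.006,0,0.98,-26.5,-15,-0.1,50],[0.006,0,1.1,-30,-16.3,-0.1,50],[0.005,0,1.22,-33.2,-17.4,-0.1,50],[0.005,0,1.35,-38,-18.9,-0.1,50],[0.005,0,1.48,-43,-20.3,-0.2,50],[0.004,0,1.62,-47.6,-21.7,-0.2,50],[0.004,0,1.73,-51.5,-22.5,1,50],[0.003,0,1.85,-55.5,-23.3,2.5,50],[0.003,0,1.914,-59.6,-24,3.8,50],[0.003,0,1.914,-62.5,-24,5.3,50],[0.003,0,1.914,-65.3,-24.1,6.8,50],[0.003,0,1.914,-65.3,-24.1,6.8,50],[0.003,0,1.914,-65.3,-24.1,6.8,50]],
])

```text
time: 21.05
tool_pos: [0.4681, -0.3733, 0.098]
ee_rot: [-3.133, -0.002, 0.009]
wrist_force: [-0.7, -0.4, 0.3]
width: 0.0473
```

```bash
python3 - <<'E'
from h import *
p,sd,R=avg(3); print("avg",p.round(4),sd.round(4),R.as_euler('xyz').round(3))
plan2([(.4687,-.3737,.032,.009,0)])
t=snap("top"); cv2.imwrite("pics/t9.png",cv2.resize(t["img"][140:270,80:310],None,fx=3.4,fy=3.4,interpolation=cv2.INTER_CUBIC))
toprects(t,(90,140,230,262),(.112,.13),.122)
toprects(t,(90,140,230,262),(.094,.112),.104)
E
```

```text
avg [ 0.4685 -0.3731  0.099 ] [0.0003 0.0001 0.0008] [-3.134 -0.004  0.009]
pose [ 0.469  -0.373   0.1005] [-3.1362 -0.0056  0.0105] w 0.047 q [-0.77  0.24  1.41  0.01  1.5   0.79] F [0.4 0.9 0.1] t 21.2
[-0.005 -0.006  0.001] [-0.07  0.11  6.85]
bar px [143.  189.8] z 0.1217 mean [0.5324 0.3419] LW [0.024  0.1077] ang 110.0 rect [532.9 341.7] [ 24.1 107.8]
bar px [149.9 216.9] z 0.1222 mean [0.4656 0.32  ] LW [0.0242 0.1083] ang 109.9 rect [465.3 319.3] [ 26.  107.5]
bar px [162.  198.7] z 0.1041 mean [0.5145 0.2994] LW [0.0222 0.0446] ang -160.0 rect [514.6 299.4] [43.9 22. ]
bar px [135.  207.5] z 0.1042 mean [0.4906 0.365 ] LW [0.0222 0.0435] ang -159.2 rect [490.7 365. ] [43.  21.9]
```

View pics/t9.png

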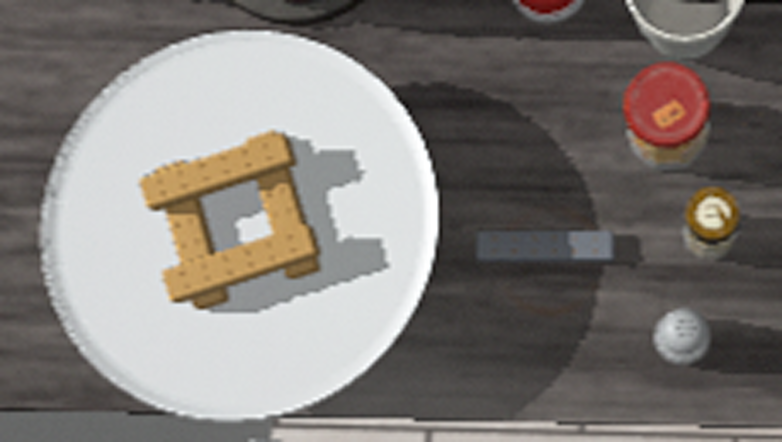

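Call:
drive_tool([
  [[-0.006,-0.004,0,0,0.05,2.5,50],[-0.006,-0.004,0,0,0.05,5,50],[-0.006,-0.004,0,0,0.05,6.3,50],[-0.006,-0.004,0,0,0.05,6.8,50],[-0.006,-0.004,0,0,0.05,6.8,50],[-0.006,-0.004,0,0,0.05,6.8,0],[-0.006,-0.004,0,0,0.05,6.8,0],[-0.006,-0.004,0,0,0.05,6.8,0],[-0.006,-0.004,0,0,0.05,6.8,0]],
])

```text
time: 22.15
tool_pos: [0.47, -0.3737, 0.0337]
ee_rot: [3.139, -0.003, 0.01]
wrist_force: [-0.2, -0.1, 2.2]
width: 0.0232
```

```bash
python3 - <<'E'
from h import *
p,sd,R=avg(4); print("avg",p.round(4),sd.round(4),R.as_euler('xyz').round(4))
plan2([])
E
```

```text
avg [ 0.47   -0.3737  0.0337] [0. 0. 0.] [ 3.1393e+00 -3.1000e-03  1.0500e-02]
pose [ 0.4699 -0.3737  0.0337] [ 3.1393e+00 -3.1000e-03  1.0500e-02] w 0.0229 q [-0.77  0.29  1.49  0.    1.36  0.79] F [1.1 0.5 3.7] t 22.35
```

Grip depth on the bar is only about 4 mm, so I reopen and take it deeper.

Call:
drive_tool([
  [[0,0,0,0,0,0,50],[0,0,0,0,0,0,50],[0,0,0,0,0,0.4,50],[0,0,0,0,0,0.8,50],[0,0,0,0,0,0.8,50],[0,0,0,0,0,0.8,50]],
])

```text
time: 22.95
tool_pos: [0.4697, -0.3734, 0.0251]
ee_rot: [3.14, -0.002, 0.011]
wrist_force: [-0.2, 0.0, -0.6]
width: 0.0468
```

```bash
python3 - <<'E'
from h import *
p,sd,R=avg(4); print("avg",p.round(4),sd.round(4),R.as_euler('xyz').round(4))
plan2([(.469,-.3737,.027,.009,0)])
E
```

```text
avg [ 0.4699 -0.3737  0.0255] [0.0001 0.0001 0.0003] [ 3.1396e+00 -2.8000e-03  1.0500e-02]
pose [ 0.4701 -0.3738  0.0259] [ 3.1391 -0.0033  0.0105] w 0.047 q [-0.77  0.29  1.49  0.    1.35  0.79] F [ 0.1 -0.2 -0. ] t 23.15
[ 0.003 -0.003  0.001] [-0.11 -0.01 -0.11]
```

Call:
drive_tool([
  [[0.003,-0.003,0,0,0,0,50],[0.003,-0.003,0,0,0,0,0],[0.003,-0.003,0,0,0,0,0],[0.003,-0.003,0,0,0,0,0],[0.003,-0.003,0,0,0,0,0],[0.003,-0.003,0,0,0,0,0]],
])

```text
time: 23.75
tool_pos: [0.4701, -0.3738, 0.0259]
ee_rot: [-3.141, -0.0, 0.01]
wrist_force: [-0.6, 0.7, 0.3]
width: 0.0237
```

```bash
python3 - <<'E'
from h import *
p,sd,R=avg(4); print("avg",p.round(4),sd.round(4),R.as_euler('xyz').round(4))
plan2([])
E
```

```text
avg [ 0.4701 -0.3738  0.0259] [0. 0. 0.] [-3.1411e+00 -4.0000e-04  1.0500e-02]
pose [ 0.4701 -0.3738  0.0259] [-3.1411e+00 -3.0000e-04  1.0500e-02] w 0.0236 q [-0.77  0.3   1.49  0.    1.35  0.79] F [ 0.2 -0.   0. ] t 23.95
```

Call:
drive_tool([
  [[0,0,0,0,0,-1.5,0],[0,0,0,0,0,-4,0],[0,0,0,0,0,-8,0],[0,0,0,0,0,-12,0],[0,0,0,0,0,-15,0],[0,0,0,0,0,-15,0],[0,0,0,0,0,-15,0]],
])

```text
time: 24.65
tool_pos: [0.4703, -0.3741, 0.1771]
ee_rot: [3.141, -0.002, 0.011]
wrist_force: [0.2, 0.0, -2.2]
width: 0.0236
```

```bash
python3 - <<'E'
from h import *
p,sd,R=avg(3); print("avg",p.round(4),sd.round(4),R.as_euler('xyz').round(4))
plan2([(.44,-.25,.18,.1,0),(.42,-.05,.18,.2,0),(.42,.1,.18,.3,0),(.44,.25,.18,.353,0),(.5013,.3318,.17,.353,0)])
s=snap("scene"); cv2.imwrite("pics/s10.png",cv2.resize(s["img"][100:300,270:470],None,fx=3.5,fy=3,interpolation=cv2.INTER_CUBIC))
E
```

```text
avg [ 0.4697 -0.3736  0.1753] [0.0004 0.0004 0.0013] [-3.1405e+00  3.0000e-04  1.0500e-02]
pose [ 0.4691 -0.373   0.1734] [-3.138e+00  2.800e-03  1.050e-02] w 0.0233 q [-0.77  0.21  1.3   0.    1.64  0.79] F [-0.   0.7 -0.6] t 24.8
[-0.004  0.003 -0.09 ] [ -2.78 -12.34  -0.61]
[-0.004  0.002 -0.19 ] [ -4.57 -32.36  -0.53]
[-0.004  0.002 -0.29 ] [ -4.42 -47.36  -0.48]
[-0.004  0.002 -0.343] [ -2.26 -62.33  -0.43]
[-0.004  0.002 -0.343] [  3.96 -70.45   0.58]
```

View pics/s10.png

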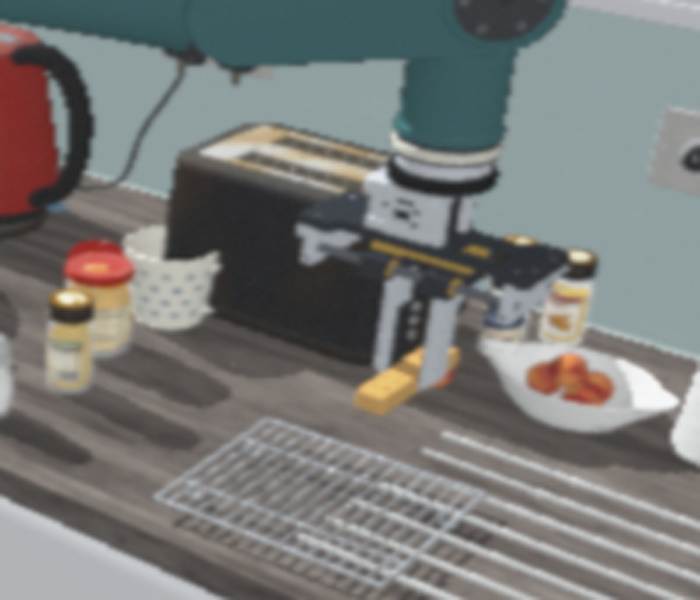

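Call:
drive_tool([
  [[0,0,-0.03,-0.9,-3,-0.3,0],[0,0,-0.05,-1.8,-7,-0.5,0],[0,0,-0.09,-2.8,-12.3,-0.6,0],[0,0,-0.11,-3.2,-16.3,-0.6,0],[0,0,-0.13,-3.6,-20.3,-0.6,0],[0,0,-0.15,-4,-24.3,-0.6,0],[0,0,-0.17,-4.3,-28.3,-0.5,0],[0,0,-0.19,-4.6,-32.4,-0.5,0],[0,0,-0.22,-4.6,-36.2,-0.5,0],[0,0,-0.24,-4.5,-40,-0.5,0],[0,0,-0.27,-4.4,-43.7,-0.5,0],[0,0,-0.29,-4.4,-47.4,-0.5,0],[0,0,-0.31,-3.9,-51,-0.5,0],[0,0,-0.325,-3.3,-55,-0.5,0],[-0.003,0.002,-0.343,-2.8,-58.7,-0.5,0],[-0.003,0.002,-0.343,-2.2,-62.3,-0.4,0],[-0.003,0.002,-0.343,0,-65.5,-0.1,0],[-0.003,0.002,-0.343,2.2,-68.2,0.3,0],[-0.003,0.002,-0.343,4,-70.4,0.6,0],[-0.003,0.002,-0.343,4,-70.4,0.6,0]],
])

```text
time: 26.85
tool_pos: [0.5019, 0.333, 0.1659]
ee_rot: [-3.141, 0.005, 0.355]
wrist_force: [0.2, 0.7, -0.5]
width: 0.0239
```

```bash
python3 - <<'E'
from h import *
p,sd,R=avg(5); print("avg",p.round(4),sd.round(4),R.as_euler('xyz').round(4))
plan2([(.5013,.3318,.138,.353,0)])
s=snap("scene"); cv2.imwrite("pics/s11.png",cv2.resize(s["img"][90:220,150:280],None,fx=5,fy=4.6,interpolation=cv2.INTER_CUBIC))
E
```

```text
avg [0.5012 0.3314 0.1676] [0.0003 0.0009 0.0012] [-3.1411  0.004   0.3541]
pose [0.5012 0.3305 0.1698] [-3.1407e+00  7.0000e-04  3.5280e-01] w 0.0234 q [0.49 0.21 1.3  0.   1.63 1.71] F [-0.1  0.8 -1.1] t 27.1
[-0.001  0.001 -0.   ] [ 0.06 -0.12  3.18]
```

View pics/s11.png

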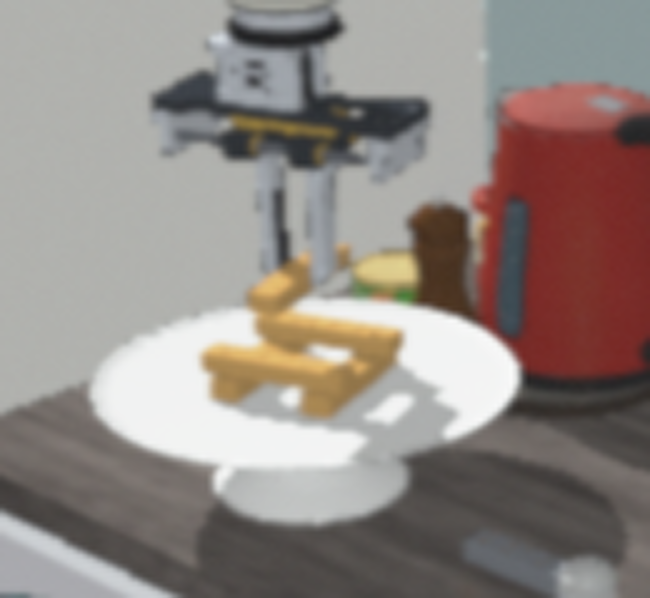

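Call:
drive_tool([
  [[0,0,0,0.05,-0.1,0.8,0],[0,0,0,0.05,-0.1,1.6,0],[0,0,0,0.05,-0.1,2.2,0],[0,0,0,0.05,-0.1,2.7,0],[0,0,0,0.05,-0.1,2.9,0],[0,0,0,0.05,-0.1,2.9,0],[0,0,0,0.05,-0.1,2.9,0],[0,0,0,0.05,-0.1,2.9,0]],
])

```text
time: 27.95
tool_pos: [0.5017, 0.3318, 0.1416]
ee_rot: [-3.14, -0.001, 0.353]
wrist_force: [-0.5, -0.2, -1.0]
width: 0.0238
```

```bash
cat > chk.py <<'E'
from h import *
p,sd,R=avg(5); print("avg",p.round(4),sd.round(4),R.as_euler('xyz').round(4))
plan2([(.5013,.3318,.138,.353,0)])
a=np.radians(20.2); d=np.array([np.cos(a),np.sin(a)]); n=np.array([-d[1],d[0]])
for v in("scene","top"):
    s=snap(v); P,m=heldscene(s,0,0)
    k=m&(np.hypot(P[...,0]-.5,P[...,1]-.3314)<.085)&(P[...,2]>.127)&(P[...,2]<.165)
    q=P[k]; x=(q[:,:2]-[.5,.3314])@d; y=(q[:,:2]-[.5,.3314])@n
    print(v,len(q),"along",np.percentile(x,[1,99]).round(4),"across",np.percentile(y,[1,99]).round(4))
    for c in np.arange(-.05,.06,.02):
        j=abs(x-c)<.01
        if j.sum()>4: print("  ",round(c,2),j.sum(),"z",np.percentile(q[j][:,2],[5,50,95]).round(4),"y",np.median(y[j]).round(4))
    im=s["img"][110:210,160:270] if v=="scene" else s["img"][140:270,60:250]
    cv2.imwrite(f"pics/f_{v}.png",cv2.resize(im,None,fx=5 if v=="scene" else 4,fy=5 if v=="scene" else 4,interpolation=cv2.INTER_CUBIC))
E
python3 chk.py
```

```text
avg [0.5016 0.3318 0.1416] [0.     0.     0.0001] [-3.1404e+00 -8.0000e-04  3.5280e-01]
pose [0.5015 0.3317 0.1414] [-3.1405e+00 -5.0000e-04  3.5270e-01] w 0.0234 q [0.49 0.22 1.35 0.   1.57 1.71] F [0.2 0.6 0.3] t 28.2
[-0.001 -0.001 -0.   ] [-0.02 -0.02  0.34]
scene 104 along [-0.058  0.048] across [-0.0127  0.0109]
   -0.05 41 z [0.1371 0.1495 0.1557] y -0.0028
   -0.03 26 z [0.1414 0.1524 0.1568] y -0.009
   -0.01 25 z [0.1379 0.1534 0.1567] y -0.0049
   0.01 6 z [0.1533 0.1551 0.1563] y 0.0047
   0.05 5 z [0.1439 0.1488 0.1546] y -0.0105
top 229 along [-0.0551  0.0364] across [-0.014   0.0102]
   -0.05 80 z [0.1409 0.1527 0.1553] y -0.0033
   -0.03 93 z [0.1487 0.1531 0.1552] y -0.0028
   -0.01 50 z [0.1501 0.1529 0.1553] y -0.0025
   0.03 5 z [0.1385 0.1454 0.1491] y -0.0138
```

View pics/f_scene.png

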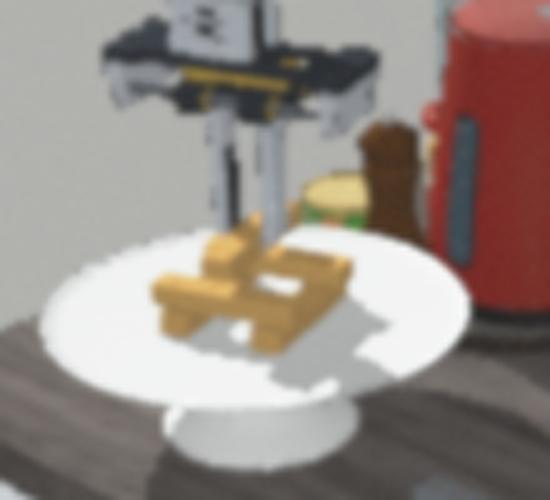

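View pics/f_top.png

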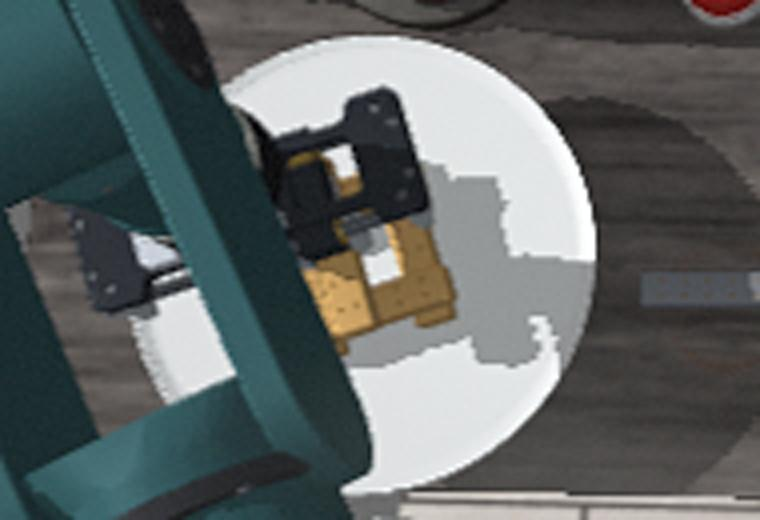

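Call:
drive_tool([
  [[0,0,0,0,0,0.15,0],[0,0,0,0,0,0.3,0],[0,0,0,0,0,0.35,0],[0,0,0,0,0,0.35,0],[0,0,0,0,0,0.35,0],[0,0,0,0,0,0.35,0],[0,0,0,0,0,0.35,0],[0,0,0,0,0,0.35,0]],
])

```text
time: 29.1
tool_pos: [0.5015, 0.3317, 0.1378]
ee_rot: [-3.141, -0.0, 0.353]
wrist_force: [0.0, 0.0, -0.7]
width: 0.0235
```

```bash
python3 chk.py; python3 - <<'E'
from h import *
t=snap("top"); P=cloud(t)
toprects(t,(90,140,230,262),(.112,.1265),.122)
for n,(x0,y0,x1,y1) in dict(honey=(260,158,296,190),spice=(279,194,301,216),salt=(270,230,292,250)).items():
    q=P[y0:y1,x0:x1].reshape(-1,3); k=q[q[:,2]>0.07]; print(n,np.percentile(q[:,2],97).round(3),k[:,:2].mean(0).round(3))
E
```

```text
avg [0.5015 0.3317 0.1378] [0. 0. 0.] [-3.1405e+00 -3.0000e-04  3.5270e-01]
pose [0.5015 0.3317 0.1378] [-3.1405e+00 -3.0000e-04  3.5270e-01] w 0.0237 q [0.49 0.22 1.35 0.   1.57 1.71] F [ 0.2  0.4 -0.6] t 29.35
[-0.001 -0.    -0.   ] [-0.01 -0.02 -0.02]
scene 107 along [-0.0579  0.0514] across [-0.0145  0.012 ]
   -0.05 42 z [0.1366 0.145  0.1516] y -0.003
   -0.03 26 z [0.1378 0.1498 0.1531] y -0.0085
   -0.01 24 z [0.1366 0.1495 0.1529] y -0.0028
   0.01 6 z [0.1359 0.1505 0.1527] y 0.0011
   0.05 6 z [0.1399 0.1457 0.1504] y -0.0099
top 224 along [-0.0551  0.0408] across [-0.014   0.0094]
   -0.05 76 z [0.1419 0.1489 0.1519] y -0.0027
   -0.03 89 z [0.1448 0.1494 0.1524] y -0.0035
   -0.01 52 z [0.1476 0.1496 0.1516] y -0.0018
bar px [163.2 212.7] z 0.122 mean [0.4767 0.2883] LW [0.0239 0.0435] ang 112.4 rect [476.7 288.3] [24.4 43.9]
honey 0.101 [0.591 0.016]
spice 0.107 [ 0.51  -0.019]
salt 0.089 [ 0.428 -0.001]
```

View pics/f_scene.png

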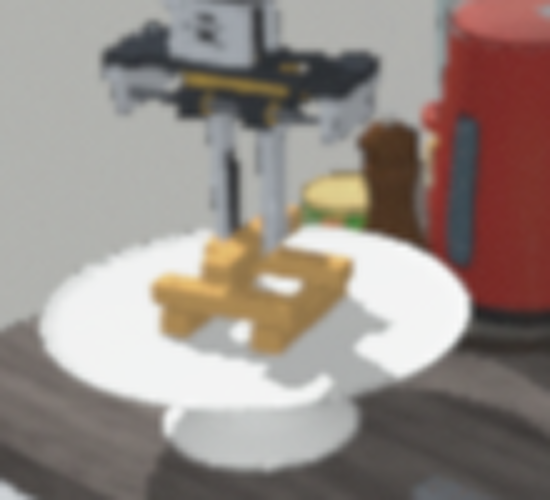

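```bash
python3 -c "
from h import *
print(robot.close_job())"
```

```text
the job is handed in; nothing more can be done
None
```

The job is handed in at about 29 s of the 72 s allowed. Two fingers lie across the bottom pair, and the third is held level over the middle of the stack.

- **Second layer:** With the arm clear, the two fingers measured 70.3 mm apart, square to the pair below within about half a degree. Their centre is at (0.499, 0.331), within about 2 mm of the plate's middle; the far finger lies about 2 mm short along its length. At the end only part of this layer was visible past the arm, and it looked undisturbed.
- **Held finger:** It is crosswise to the new layer and 1–2 mm off centre sideways. Its underside is at about 132 mm, roughly 10 mm above the layer's 122 mm top. The arm was steady and the wrist force near zero, so it is touching nothing.
- **Left alone:** The three jars measured at their starting positions. The visible parts of the bottom pair and the grey look-alike looked unmoved.

For the far finger I leaned the tool 10° while keeping the biscuit level, because upright the wrist would have come within about 3 mm of the cupboard edge. I also re-gripped the third finger on the rack because the first hold was too shallow. No check failed. Camera and tool readings agree only to about 2 mm, so small offsets below that are uncertain.

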